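# Bring the cream jar to the front of the bathroom turntable

## Robot

A 6-joint arm with a two-finger parallel gripper is mounted at the origin on the work surface. World frame = base frame: x ahead of the robot, y to its left, z up, the work surface at z = 0. Lengths are in mm, angles in rad, forces in N, time in s.
With the tool pointing down it reaches from about 300 to 775 mm from the base axis. Payload 14.6 kg.
Tool frame: the origin (TCP) lies on the mounting face of the last link; the fingertips stand 199 mm ahead of it and the grasp point (between the pads) lies 180 mm ahead of it; z points along the fingers, y is the line along which they close (so a half turn about z gives the same grasp; the last joint's range is limited). The gripper opens to 94 mm and grips with 3 to 60 N. Pads are 16 mm wide; open, the fingers measure 119 mm over their backs; the gripper's body (75 mm by 177 mm) begins 78 mm behind the grasp point.
Start: joints at [-1.195, 0.3, 1.521, -0, 1.321, -0.067], TCP at [235.652, -496.95, 404.646] pointing down, gripper open.
Joint ranges: [-3.03, 3.03], [-0.79, 2.21], [0.23, 2.52], [-1.04, 4.18], [0, 3.07], [-2.55, 2.55]. Speed limits (rad/s): [2.22, 2.22, 2.57, 3.14, 3.14, 3.14].

## Interface

Orientations are given as [roll, pitch, yaw] about the fixed x, y, z axes, in that order (R = Rz(yaw) Ry(pitch) Rx(roll)).
In Python, from cell import manip gives the robot as it stands. The module is installed in compiled form; this text tells all that it offers.
- The arm moves only by the shell command python3 -m creep 'ROWS' [FORCE]. ROWS is a JSON object of lists of equal length, an entry for each row: "slide": the shift along the world's x, y, z in cm, a list of three; "turn": the turn about the world's z in rad; "claw": the opening, from 0 (shut) to 1 (fully open). A call has 1 to 8 rows; each row shifts and turns the commanded pose from where the row before left it; what a row does not reach is not made up. A row lasts 1/8 s, in which the tool goes at most 62.5 mm and 10.7 degrees, less where a joint would pass 70% of its speed; a pose out of reach is approached as far as the arm can. A call with a gripper value outside its range is refused whole. The fingers move at their own pace and stop on an object; FORCE is the grip in N (left out, the last holds). Time passes only in rows, so rows that do not move let the fingers close. It gives the time, the measured TCP pose, the force, the opening and the grip force at its end, in the units of the state.
- manip.read_state(): the state, without advancing time (a new reading comes with each control period).
- manip.camera(name): name is "side" or "top" or "wrist"; returns (picture, depth): 480x640x3 uint8, red, green, blue; 480x640 float32, mm along the optical axis (not along the pixel's ray), 0 where there is no reading.
- manip.calibration(name): a dict with "intrinsics" (3x3 intrinsics, pixels), "pose" (4x4, takes a point from camera to world coordinates). Camera axes: x right, y up, looking along -z (the intrinsics and any distortion apply to the point x, -y, -z); pixel columns grow to the right and rows downward; lengths in mm; the calibration is good to about 2 mm. The wrist camera is an equidistant fisheye: a pixel r from the principal point sees the ray r / f radians off the axis. A picture is of the moment at which its call begins: read the wrist's pose just before it. calibration takes no time and is no camera call; for the wrist camera it gives the pose at the moment of the call.
- manip.sign_off(): hands the job in; it is judged then, once.
Trained networks look in the newest picture that a camera, given by its name, has taken for a name from the list of things; names that differ only in an ending like _2 or _b are one class to them, and where a whole thing is asked for, a point or a joint stands for the part that bears it (a point fixed in the world has none). Each returns a list of dicts, best first, with "score" (0 to 1); they miss things now and then, are a little off and sometimes report something else, mostly with a low value. They report only what shows in the picture. A call takes as long as a camera call. They do not tell look-alikes from the thing itself.
- manip.cut_out(query, camera): "mask" (480x640 bool, what is visible of it) and "position" ([column, row] in pixels, amid what is visible of it).
The state is a dict: "clock": time; "joints": joint angles; "qd": joint speeds; "effort": joint torques, N m; "eef_pos": TCP position; "eef_rot": TCP orientation; "wrist_force": force on the tool from outside, world axes, zero at the start; "moment": the same for the moment, N m; "finger_gap": finger opening in mm; "finger_force": force on a finger pad.
Only numpy, scipy, OpenCV 4.12 (cv2) and the standard library are available. Lean on these libraries where they do the work, as an engineer would, in place of code of your own. Each camera call takes 0.05 s, during which the arm holds its last target. There are 200 camera calls.

## Task

On the bathroom counter, turn the round bamboo turntable by pushing its rim with the fingertips until the wide, squat cream jar has come round to the very front: straight out from the turntable's centre towards the counter's front edge, the guest's side, which is the long edge farthest from the robot. Touch only the turntable: do not touch or lift anything that stands on it, keep it all standing, and leave the soaps and the glass on the counter where they are. Leave the turntable at rest.

Things in the scene. Friction and masses are not known exactly. Their poses are not given: they have to be found in the camera images.
- stand: fixed round foot of the turntable, 220 mm across, 12 mm high. Origin on the counter surface, on the turntable's axis. Its x axis points straight to the counter's front edge, the guest's side, which is the long edge farthest from the robot (world +x).
- turntable (a joint): angle of the turntable plate, rad, growing counter-clockwise seen from above. It turns endlessly both ways about the upright axis through stand, stays where it is left, and is held by light friction (about 0.1 N m, so less than 1 N at the rim; it coasts only 1 or 2 degrees after a slow push).
- rim: the scalloped rim of the bamboo plate, one piece with the plate and turning with it. Origin on the axis at counter height; its yaw equals the joint angle. Plate 300 mm across; underside 16 mm and flat top 36 mm above the counter, with a 2 mm grey mat 244 mm across on top. Six finger notches are cut into the rim, centred at 0, 60, 120, 180, 240, 300 degrees from the rim's x axis.
- notch (a point): middle of the mouth of the notch at 0 degrees: 150 mm from the axis, half-way up the plate (26 mm above the counter). All six notches are alike: 54 mm wide, floor 134 mm from the axis (16 mm deep), rounded corners, open outwards, above and below. A finger set into a notch, its tip 20 to 25 mm above the counter, turns the plate by pushing along the circle on the notch's side.
- jar: THE CREAM JAR: wide and squat, white with a flat metal lid, 69 mm across and 44 mm tall, the widest thing on the turntable. It stands on the mat (underside 38 mm above the counter), its centre 55 to 95 mm from the axis. Origin at the centre of its underside. Loose.
- bottle_round: slim round amber bottle with black cap, 32 mm across, 60 mm tall, on the turntable. Origin at the centre of its underside. Loose.
- bottle_square: square amber bottle with black cap, 30 x 30 mm, 56 mm tall, on the turntable. Origin at the centre of its underside. Loose.
- bottle_flat: flat white bottle with black cap, 22 x 40 mm, 52 mm tall, on the turntable. Origin at the centre of its underside. Loose.
- bottle_short: short round amber bottle with black cap, 34 mm across, 44 mm tall, on the turntable. Origin at the centre of its underside. Loose.
- pump: white pump dispenser with metal pump head, 44 mm across, 127 mm tall, near the middle of the turntable. Origin at the centre of its underside. Loose.
- soap_a: round white soap, 58 mm across, 18 mm high, on the counter near the turntable. Origin at the centre of its underside. Loose.
- soap_b: another such soap on the counter, 58 mm across, 18 mm high. Origin at the centre of its underside. Loose.
- tumbler: drinking glass on the counter beside the turntable, 72 mm across, 95 mm tall. Origin at the centre of its underside. Loose.
Mind the look-alikes: they are no part of the job. Leave any green look-alike of the bottle_round alone.

How it is judged (in metres and radians):
On the way:
1. the fingers push on the turntable's rim (contact force between the fingers and rim above 0.2 N), for 0.04 s.
At the end, for the whole second after the job is handed in: The jar is in front of the turntable's axis, within 16 mm (about 12 degrees) of the line from the axis straight to the counter's front edge; the turntable is at rest; jar, bottles and pump stand upright on it; soaps and glass moved less than 20 mm (x of jar in the frame of stand above 0.045 m and y of jar in the frame of stand between -0.016 and 0.016 m and velocity of joint turntable between -0.05 and 0.05 rad/s and linear speed of jar below 0.02 m/s and angle between each of jar, bottle_round, bottle_square, bottle_flat, bottle_short, pump's own z axis and vertical below 0.2 rad and horizontal distance between each of jar, bottle_round, bottle_square, bottle_flat, bottle_short, pump and stand below 0.115 m and height (world z) of jar between 0.03 and 0.046 m and height (world z) of bottle_round between 0.03 and 0.046 m and height (world z) of bottle_square between 0.03 and 0.046 m and height (world z) of bottle_flat between 0.03 and 0.046 m and height (world z) of bottle_short between 0.03 and 0.046 m and height (world z) of pump between 0.03 and 0.046 m and distance of each of soap_a, soap_b, tumbler from where it was at the start of the episode below 0.02 m); the robot touches nothing.
It fails at once if the robot touches something that stands on the turntable (more than 0.5 N) (contact force between any of the fingers, the arm and jar above 0.5 N or contact force between any of the fingers, the arm and bottle_round above 0.5 N or contact force between any of the fingers, the arm and bottle_square above 0.5 N or contact force between any of the fingers, the arm and bottle_flat above 0.5 N or contact force between any of the fingers, the arm and bottle_short above 0.5 N or contact force between any of the fingers, the arm and pump above 0.5 N).
It fails at once if something on the turntable topples, is lifted or falls off (angle between any of jar, bottle_round, bottle_square, bottle_flat, bottle_short, pump's own z axis and vertical above 0.35 rad or height (world z) of any of jar, bottle_round, bottle_square, bottle_flat, bottle_short, pump above 0.055 m or height (world z) of any of jar, bottle_round, bottle_square, bottle_flat, bottle_short, pump below 0.025 m).
It fails at once if a soap or the glass on the counter is moved (20 mm or more) or tipped over (distance of any of soap_a, soap_b, tumbler from where it was at the start of the episode above 0.02 m or angle between tumbler's own z axis and vertical above 0.35 rad).
It also fails if it takes over 54 s, if anything falls off the work surface, if the arm or the gripper's body presses on something with over 40 N, if the wrist force passes 120 N, or if a joint passes its speed limit or range.

## Working session

There is one attempt and no reset: what is moved stays moved. The work goes in short steps, Python scripts to look and compute and a shell command to move; the robot and the scene stay as the last step left them, time stands still between calls to the robot, and variables do not carry over. Pictures are saved under pics/ and viewed, at most 10 in all, crops included, and the job is handed in when it is done.

```bash
mkdir -p pics
cat > h.py <<'E'
import numpy as np, cv2
from cell import manip
def world(name,depth,mask):
    c=manip.calibration(name);K=c["intrinsics"];P=np.array(c["pose"]);K=np.array(K)
    v,u=np.nonzero(mask&(depth>0));d=depth[v,u]
    p=np.stack([(u-K[0,2])/K[0,0]*d,-(v-K[1,2])/K[1,1]*d,-d,np.ones_like(d)])
    return (P@p)[:3].T
E
python3 - <<'E'
from h import *
s=manip.read_state();print(s["clock"],s["eef_pos"],s["eef_rot"],s["finger_gap"])
im,d=manip.camera("top");cv2.imwrite("pics/top.png",im[...,::-1])
im2,_=manip.camera("side");cv2.imwrite("pics/side.png",im2[...,::-1])
for q in ["rim","stand","jar","pump","soap_a","tumbler","bottle_round","bottle_square","bottle_flat","bottle_short"]:
    for r in manip.cut_out(q,"top")[:3]:
        w=world("top",d,r["mask"])
        if len(w)<5: print(q,r["score"],r["position"],"nodepth");continue
        lo,hi=np.percentile(w,[2,98],axis=0)
        print(q,round(r["score"],2),np.round(r["position"]),"lo",lo.round(),"hi",hi.round(),"mid",((lo+hi)/2).round(1))
E
```

```text
0.0 [ 235.65196678 -496.92068719  404.08915466] [-3.14044918e+00 -8.38212894e-05  4.42844946e-01] 93.6646360513988
rim 0.66 [312. 313.] lo [397. -49.  -0.] hi [681. 232.  37.] mid [538.9  91.6  18.6]
rim 0.28 [261. 237.] lo [605.  71.  36.] hi [635. 100.  83.] mid [620.2  85.1  59.5]
stand 0.68 [267. 287.] lo [407. -39.  31.] hi [670. 222.  39.] mid [538.7  91.6  35.3]
stand 0.28 [249. 287.] lo [507.  70.  37.] hi [556. 122. 164.] mid [531.4  95.8 100.4]
jar 0.57 [217. 265.] lo [535. 128.  52.] hi [596. 191.  83.] mid [565.1 159.5  67.9]
pump 0.85 [251. 284.] lo [509.  70.  38.] hi [556. 112. 164.] mid [532.4  91.1 101.3]
soap_a 0.95 [267. 164.] lo [741.  53.   9.] hi [790. 105.  19.] mid [765.6  79.1  14. ]
soap_a 0.61 [182. 173.] lo [708. 216.   7.] hi [760. 266.  19.] mid [733.9 240.8  13.3]
tumbler 0.93 [420. 286.] lo [ 501. -231.   -0.] hi [ 565. -166.   95.] mid [ 533.4 -198.6   47.4]
bottle_round 0.65 [392. 350.] lo [ 411. -164.   12.] hi [ 436. -137.   61.] mid [ 423.5 -150.8   36.5]
bottle_round 0.61 [278. 316.] lo [468.  34.  34.] hi [496.  69.  99.] mid [482.2  51.4  66.5]
bottle_square 0.73 [229. 309.] lo [474. 120.  39.] hi [508. 152.  95.] mid [490.8 136.1  66.9]
bottle_flat 0.56 [295. 268.] lo [554.   5.  63.] hi [585.  41.  90.] mid [569.6  22.9  76.4]
bottle_short 0.71 [265. 284.] lo [406. -40.  31.] hi [671. 223.  39.] mid [539.   91.6  35.3]
bottle_short 0.68 [263. 238.] lo [605.  71.  57.] hi [635. 100.  83.] mid [620.2  85.3  69.8]
```

View pics/top.png

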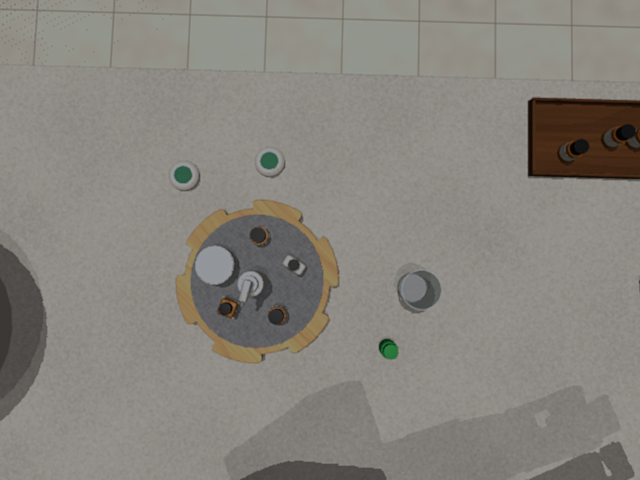

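View pics/side.png

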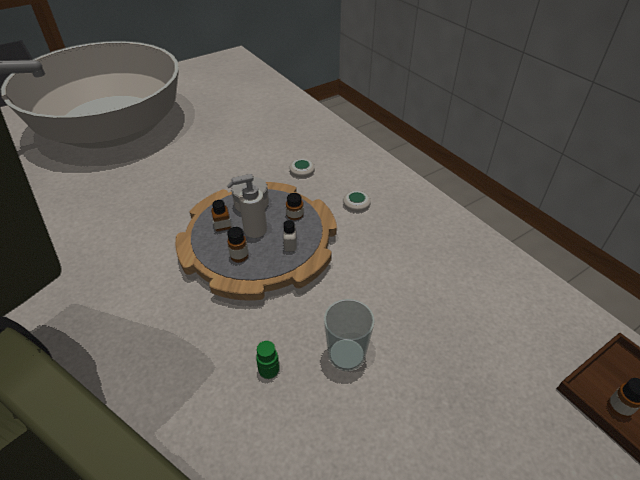

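The top view shows the jar at (215,265) and the plate centre at about (260,283), with the soaps beyond the plate, the glass at (418,289) and the green bottle at (390,349). The jar has to come clockwise by about 69°. Next I measure the jar angle and the notches precisely.

```bash
cat >> h.py <<'E'
def measure(c0=None):
    im,d=manip.camera("top")
    w=world("top",d,np.ones(d.shape,bool))
    a=w[(w[:,2]>28)&(w[:,2]<45)]; 
    if c0 is None:
        a=a[np.hypot(a[:,0]-539,a[:,1]-91.6)<165]
        (cx,cy),r=cv2.minEnclosingCircle(a[:,:2].astype(np.float32)); c0=np.array([cx,cy]); print("axis",c0.round(1),"r",round(r,1))
    q=w[:,:2]-c0; rad=np.hypot(*q.T); ang=np.degrees(np.arctan2(q[:,1],q[:,0]))%360
    sel=(rad>138)&(rad<147); solid=(w[:,2]>25)&(w[:,2]<45)
    gap=ang[sel&(w[:,2]<12)]
    n=np.degrees(np.angle(np.exp(1j*np.radians(6*gap)).mean()))/6
    print("notch phase mod 60:",round(n%60,1))
    m=manip.cut_out("jar","top")
    for r in m[:2]:
        j=world("top",d,r["mask"]); j=j[(j[:,2]>76)&(j[:,2]<90)]
        if len(j)<20: continue
        (x,y),rr=cv2.minEnclosingCircle(j[:,:2].astype(np.float32)); e=np.array([x,y])-c0
        print("jar",round(x,1),round(y,1),"r",round(rr,1),"rel",e.round(1),"R",np.hypot(*e).round(1),"ang",np.degrees(np.arctan2(e[1],e[0])).round(1))
    return c0,n
E
python3 - <<'E'
from h import *
c,n=measure()
for f in np.arange(170,290,1):
    pass
for k in range(6):
    f=(n+60*k)%360
    print(round(f,1),(c+150*np.array([np.cos(np.radians(f)),np.sin(np.radians(f))])).round(1))
E
```

```text
axis [539.3  91.9] r 150.2
notch phase mod 60: 16.3
jar 565.6 160.8 r 34.5 rel [26.4 69. ] R 73.8 ang 69.1
16.3 [683.2 134.1]
76.3 [574.7 237.6]
136.3 [430.7 195.4]
196.3 [395.3  49.7]
256.3 [503.8 -53.9]
316.3 [647.8 -11.7]
```

```bash
python3 -m creep '{"slide":[[3,5,0],[3,5,0],[3,5,0],[3,5,0],[3,5,0],[3,5,0],[3,5,0],[3,5,0]],"turn":[0.11,0.11,0.11,0.11,0.11,0.11,0.11,0.11],"claw":[0,0,0,0,0,0,0,0]}' 10; python3 -m creep '{"slide":[[2.85,4.5,0],[0,0,-2],[0,0,-2],[0,0,0]],"turn":[0.01,0,0,0],"claw":[0,0,0,0]}'
```

```text
clock: 1.7
eef_pos: [476.3, -95.1, 404.9]
eef_rot: [3.141, 0.0, 1.326]
wrist_force: [-0.3, -1.1, 0.1]
finger_gap: 17.3
finger_force: 0.0
clock: 2.2
eef_pos: [504.1, -51.8, 363.6]
eef_rot: [-3.139, 0.0, 1.333]
wrist_force: [-0.1, -0.2, 0.3]
finger_gap: 0.2
finger_force: 0.0
```

```bash
python3 -m creep '{"slide":[[0,0,-3],[0,0,-3],[0,0,-3],[0,0,-2],[0,0,-1],[0,0,-1],[0,0,-1.2],[0,0,0]],"turn":[0,0,0,0,0,0,0,0],"claw":[0,0,0,0,0,0,0,0]}'
python3 - <<'E'
from h import *
im,d=manip.camera("side");cv2.imwrite("pics/s2.png",cv2.resize(im[180:330,130:380,::-1],None,fx=3,fy=3))
# arc rows: chord steps of 3 deg from 256.3, R=148
R=14.8
f=np.radians(256.3)-np.radians(np.arange(0,76,3))
p=R*np.c_[np.cos(f),np.sin(f)]
for a,s in zip(np.degrees(f)[1:],np.diff(p,axis=0)): print(a.round(1),s.round(2))
E
```

```text
clock: 3.2
eef_pos: [504.0, -52.0, 222.1]
eef_rot: [-3.14, 0.0, 1.333]
wrist_force: [0.2, -0.1, 0.4]
finger_gap: 0.5
finger_force: 0.0
253.3 [-0.75  0.2 ]
250.3 [-0.74  0.24]
247.3 [-0.72  0.28]
244.3 [-0.71  0.32]
241.3 [-0.69  0.35]
238.3 [-0.67  0.39]
235.3 [-0.65  0.42]
232.3 [-0.63  0.46]
229.3 [-0.6   0.49]
226.3 [-0.57  0.52]
223.3 [-0.55  0.55]
220.3 [-0.52  0.58]
217.3 [-0.49  0.6 ]
214.3 [-0.45  0.63]
211.3 [-0.42  0.65]
208.3 [-0.39  0.67]
205.3 [-0.35  0.69]
202.3 [-0.31  0.71]
199.3 [-0.28  0.72]
196.3 [-0.24  0.74]
193.3 [-0.2   0.75]
190.3 [-0.16  0.76]
187.3 [-0.12  0.77]
184.3 [-0.08  0.77]
181.3 [-0.04  0.77]
```

View pics/s2.png

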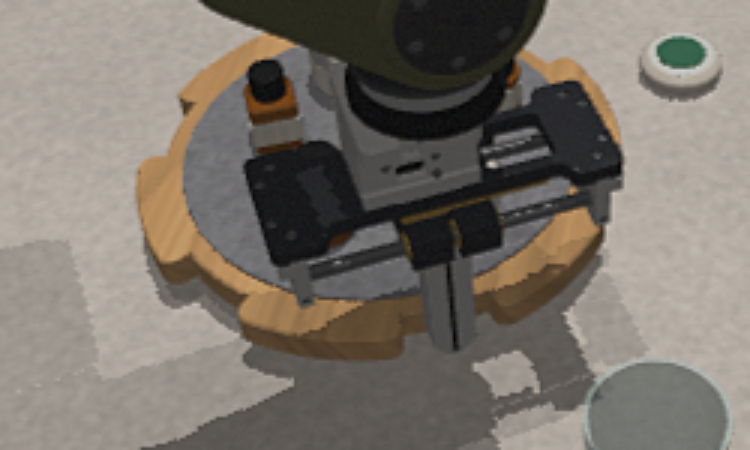

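The finger sits in the notch at about (455,330) in the crop, clear of everything on the plate, so I push clockwise along the arc.

```bash
python3 -m creep '{"slide":[[-0.75,0.2,0],[-0.74,0.24,0],[-0.72,0.28,0],[-0.71,0.32,0],[-0.69,0.35,0],[-0.67,0.39,0],[-0.65,0.42,0],[-0.63,0.46,0]],"turn":[-0.052,-0.052,-0.052,-0.052,-0.052,-0.052,-0.052,-0.052],"claw":[0,0,0,0,0,0,0,0]}'
python3 - <<'E'
from h import *
measure(np.array([539.3,91.9]))
E
```

```text
clock: 4.25
eef_pos: [448.6, -25.3, 223.3]
eef_rot: [3.14, -0.001, 0.915]
wrist_force: [1.4, -0.4, -1.1]
finger_gap: 0.4
finger_force: 0.5
notch phase mod 60: 58.4
jar 586.0 148.9 r 34.4 rel [46.7 57. ] R 73.7 ang 50.7
```

```bash
python3 -m creep '{"slide":[[-0.6,0.49,0],[-0.57,0.52,0],[-0.55,0.55,0],[-0.52,0.58,0],[-0.49,0.6,0],[-0.45,0.63,0],[-0.42,0.65,0],[-0.39,0.67,0]],"turn":[-0.052,-0.052,-0.052,-0.052,-0.052,-0.052,-0.052,-0.052],"claw":[0,0,0,0,0,0,0,0]}'; python3 -m creep '{"slide":[[-0.35,0.69,0],[-0.31,0.71,0],[-0.28,0.72,0],[-0.24,0.74,0],[-0.2,0.75,0],[-0.16,0.76,0],[-0.06,0.38,0],[0,0,0]],"turn":[-0.052,-0.052,-0.052,-0.052,-0.052,-0.052,-0.026,0],"claw":[0,0,0,0,0,0,0,0]}'
python3 - <<'E'
from h import *
measure(np.array([539.3,91.9]))
E
```

```text
clock: 5.35
eef_pos: [409.0, 21.6, 223.1]
eef_rot: [3.141, -0.001, 0.5]
wrist_force: [1.3, -0.7, 0.9]
finger_gap: 0.5
finger_force: 0.5
clock: 6.35
eef_pos: [392.8, 69.1, 222.8]
eef_rot: [-3.142, -0.0, 0.164]
wrist_force: [0.3, -0.3, -0.4]
finger_gap: 0.6
finger_force: 0.0
notch phase mod 60: 15.3
jar 612.8 101.4 r 34.3 rel [73.5  9.5] R 74.1 ang 7.4
```

```bash
python3 -m creep '{"slide":[[-0.05,0.37,0],[-0.04,0.37,0],[-0.03,0.37,0],[-0.02,0.37,0],[-0.01,0.36,0],[0,0,0],[0,0,0]],"turn":[-0.025,-0.025,-0.025,-0.025,-0.025,0,0],"claw":[0,0,0,0,0,0,0]}'
python3 - <<'E'
from h import *
measure(np.array([539.3,91.9]))
E
```

```text
clock: 7.32
eef_pos: [391.2, 87.5, 222.6]
eef_rot: [-3.142, -0.0, 0.038]
wrist_force: [0.7, 0.0, -0.5]
finger_gap: 0.2
finger_force: 0.0
notch phase mod 60: 8.0
jar 613.5 92.3 r 34.3 rel [74.2  0.4] R 74.2 ang 0.3
jar 533.5 -198.1 r 34.4 rel [  -5.8 -290. ] R 290.0 ang -91.1
```

The jar is at 0.3°. I ease off the notch side, back out of the notch, then raise the arm.

```bash
python3 -m creep '{"slide":[[0,-0.4,0],[-1,0,0],[-2,0,0],[-2,0,0],[-1,0,3],[0,0,5],[0,0,5],[0,0,0]],"turn":[0,0,0,0,0,0,0,0],"claw":[0,0,0,0,0,0,0,0]}'; python3 -m creep '{"slide":[[0,0,0],[0,0,0],[0,0,0],[0,0,0]],"turn":[0,0,0,0],"claw":[0,0,0,0]}'
python3 - <<'E'
from h import *
measure(np.array([539.3,91.9]))
im,d=manip.camera("top");cv2.imwrite("pics/end.png",im[...,::-1])
E
```

```text
clock: 8.43
eef_pos: [330.9, 83.4, 355.3]
eef_rot: [-3.141, -0.006, 0.038]
wrist_force: [0.2, -0.2, -1.4]
finger_gap: 0.5
finger_force: 0.0
clock: 8.93
eef_pos: [331.2, 83.5, 352.2]
eef_rot: [3.141, 0.001, 0.038]
wrist_force: [0.3, -0.6, 0.4]
finger_gap: 0.2
finger_force: 0.0
notch phase mod 60: 7.4
jar 613.5 92.2 r 34.2 rel [74.2  0.3] R 74.2 ang 0.2
```

View pics/end.png

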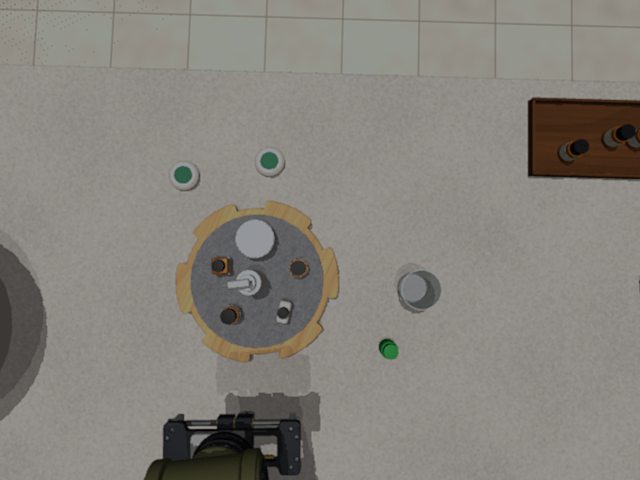

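The jar now stands at the front, at (255,239). Everything on the plate is upright, the soaps and glass are where they were, and the robot is clear.

```bash
python3 -c "
from cell import manip
print(manip.sign_off())"
```

```text
the job is handed in; nothing more can be done
None
```

The job is handed in: the cream jar stands at the very front, within about 1 mm of the line, with the turntable at rest, everything on it upright, and the soaps and glass where they were.

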